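# Line up the bottles by size at the dispenser

## Task

Stand the four amber bottles on the round white seats of the green strip in order of size, ready for filling: the largest on the seat next to the white pump dispenser, then smaller and smaller to the smallest at the end by the steel beaker. Each stands upright in the middle of its own seat; do not knock a bottle over, and leave the dispenser and the beaker where they are.

Things in the scene. Friction and masses are not known exactly. Their poses are not given: they have to be found in the camera images.
- bottle_xl_mid (a point): the largest (tallest and widest) of four closed amber bottles with black screw caps, all of one shape: 58 mm in diameter, 94 mm tall, straight-sided over its lower 62 mm, then a shoulder and a cap 43 mm wide. About 260 g. It starts upright on the bench. The point is on its axis half-way up, 47 mm above its foot; z is its axis, up; x and y mean nothing (it is round).
- bottle_l_mid (a point): the second largest of four closed amber bottles with black screw caps, all of one shape: 50 mm in diameter, 78 mm tall, straight-sided over its lower 51 mm, then a shoulder and a cap 37 mm wide. About 170 g. It starts upright on the bench. The point is on its axis half-way up, 39 mm above its foot; z is its axis, up; x and y mean nothing (it is round).
- bottle_m_mid (a point): the third largest of four closed amber bottles with black screw caps, all of one shape: 42 mm in diameter, 64 mm tall, straight-sided over its lower 42 mm, then a shoulder and a cap 31 mm wide. About 110 g. It starts upright on the bench. The point is on its axis half-way up, 32 mm above its foot; z is its axis, up; x and y mean nothing (it is round).
- bottle_s_mid (a point): the smallest of four closed amber bottles with black screw caps, all of one shape: 34 mm in diameter, 52 mm tall, straight-sided over its lower 34 mm, then a shoulder and a cap 25 mm wide. About 60 g. It starts upright on the bench. The point is on its axis half-way up, 26 mm above its foot; z is its axis, up; x and y mean nothing (it is round).
- seata: one end seat of the row of four identical round white seats on a green strip (strip 80 x 365 mm, 8 mm thick; the order along the row is seata, seatb, seatc, seatd, about 90 mm apart in a straight line, which may lie askew on the bench; the strip and seats are fixed). A flat disc 68 mm across and 3 mm thick, no rim. Its origin is the centre of its underside, so its top is 3 mm above the origin and 11 mm above the bench.
- seatb: the seat next to seata, an inner one of the row of four identical round white seats on a green strip (strip 80 x 365 mm, 8 mm thick; the order along the row is seata, seatb, seatc, seatd, about 90 mm apart in a straight line, which may lie askew on the bench; the strip and seats are fixed). A flat disc 68 mm across and 3 mm thick, no rim. Its origin is the centre of its underside, so its top is 3 mm above the origin and 11 mm above the bench.
- seatc: the seat next to seatd, an inner one of the row of four identical round white seats on a green strip (strip 80 x 365 mm, 8 mm thick; the order along the row is seata, seatb, seatc, seatd, about 90 mm apart in a straight line, which may lie askew on the bench; the strip and seats are fixed). A flat disc 68 mm across and 3 mm thick, no rim. Its origin is the centre of its underside, so its top is 3 mm above the origin and 11 mm above the bench.
- seatd: the end seat at the other end from seata of the row of four identical round white seats on a green strip (strip 80 x 365 mm, 8 mm thick; the order along the row is seata, seatb, seatc, seatd, about 90 mm apart in a straight line, which may lie askew on the bench; the strip and seats are fixed). A flat disc 68 mm across and 3 mm thick, no rim. Its origin is the centre of its underside, so its top is 3 mm above the origin and 11 mm above the bench.
- dispenser: white pump dispenser, loose, standing on the bench beyond one end of the green strip (either end), about 105 mm from the centre of the nearest seat: 64 mm in diameter, 136 mm tall over its pump head, whose spout points away from the robot, across the row. Origin: centre of its underside, on the bench. Not to be moved.
- beaker: open steel beaker, loose, standing beyond the other end of the strip: 68 mm across the rim, 85 mm tall. Origin: centre of its underside, on the bench. Not to be moved.
Things that resemble listed ones, but are neither listed nor needed, are in the scene too. What is shaped like the part that bears bottle_m_mid but turquoise or yellow is not meant.

How it is judged:
At the end, for the whole second after the job is handed in: Each bottle stands on its own seat, its axis within 13 mm of the seat's centre, within 0.12 rad of upright, its foot on the seat (within 6 mm), in order of size with the largest on the end seat nearest the dispenser and the smallest on the end seat nearest the beaker; all are at rest (((horizontal distance between dispenser and seata below 0.2 m and horizontal distance between bottle_xl_mid and seata below 0.013 m and horizontal distance between bottle_l_mid and seatb below 0.013 m and horizontal distance between bottle_m_mid and seatc below 0.013 m and horizontal distance between bottle_s_mid and seatd below 0.013 m) or (horizontal distance between dispenser and seatd below 0.2 m and horizontal distance between bottle_xl_mid and seatd below 0.013 m and horizontal distance between bottle_l_mid and seatc below 0.013 m and horizontal distance between bottle_m_mid and seatb below 0.013 m and horizontal distance between bottle_s_mid and seata below 0.013 m)) and angle between each of bottle_xl_mid, bottle_l_mid, bottle_m_mid, bottle_s_mid's own z axis and vertical below 0.12 rad and height (world z) of bottle_xl_mid below 0.064 m and linear speed of each of bottle_xl, bottle_l, bottle_m, bottle_s below 0.03 m/s and height (world z) of bottle_l_mid below 0.056 m and height (world z) of bottle_m_mid below 0.049 m and height (world z) of bottle_s_mid below 0.043 m); the robot touches nothing.
It fails at once if the dispenser is shifted by more than 25 mm (distance of dispenser from where it was at the start of the episode above 0.025 m).
It fails at once if the beaker is shifted by more than 25 mm (distance of beaker from where it was at the start of the episode above 0.025 m).
It fails at once if a bottle is knocked over (angle between any of bottle_xl_mid, bottle_l_mid, bottle_m_mid, bottle_s_mid's own z axis and vertical above 0.7 rad).
It also fails if it takes over 120 s, if anything falls off the work surface, if the arm or the gripper's body presses on something with over 40 N, if the wrist force passes 120 N, or if a joint passes its speed limit or range.

## Robot

A 6-joint arm with a two-finger parallel gripper is mounted at the origin on the work surface. World frame = base frame: x ahead of the robot, y to its left, z up, the work surface at z = 0. Lengths are in m, angles in rad, forces in N, time in s.
With the tool pointing down it reaches from about 0.275 to 0.825 m from the base axis. Payload 5.2 kg.
Tool frame: the origin (TCP) lies between the finger pads; the fingertips stand manip.tip_reach ahead of it and the grasp point (between the pads) lies 5 mm behind it (manip.tip_reach is the distance from the TCP to the fingertips, in m); z points along the fingers, y is the direction in which the jaws open and shut (so a half turn about z gives the same grasp; the last joint's range is limited). The gripper opens to 93 mm and grips with 3 to 60 N. Pads are 15 mm wide; open, the fingers measure 128 mm over their backs; the gripper's body (75 mm by 188 mm) begins 65 mm behind the grasp point.
Start: joints at [1.066, 0.259, 1.535, -0, 1.348, -0.203], TCP at [0.163, 0.525, 0.233] pointing down, gripper open.
Joint ranges: [-3.14, 3.14], [-0.91, 2.08], [0.19, 2.58], [-1.22, 4.36], [0.22, 2.71], [-3.12, 3.12]. Speed limits (rad/s): [2.57, 2.57, 3.14, 3.14, 3.14, 3.14].

## Interface

Orientations are given as a rotation vector (axis times angle).
In Python, from station import manip gives the robot as it stands.
- The arm moves only by the tool drive_tool, never from a script. Its argument "moves" is one flat list of numbers, 7 for each row, row after row: the turn, a rotation vector about the tool's x, y, z in degrees, then the shift along the tool's x, y, z in mm, then the gripper's target within -1 to 1 (shut at 1, half-way at 0, fully open at -1). In form: [rx, ry, rz, tx, ty, tz, grip, rx, ry, rz, tx, ty, tz, grip, ...]. A call has exactly 10 rows; each row shifts and turns the commanded pose from where the row before left it, along the tool's axes as they then stand; what a row does not reach is not made up. A row lasts 1/8 s, in which the tool goes at most 62.5 mm and 10.7 degrees, less where a joint would pass 70% of its speed; a pose out of reach is approached as far as the arm can. A call is refused whole if a number of a shift passes 62.5 or a number of a turn 10.7, either way. A call with a gripper value outside its range is refused whole. The fingers move at their own pace and stop on an object; "grip_force" is the grip in N (left out, the last holds). Time passes only in rows, so rows that do not move let the fingers close, or fill a call up. It gives the time, the measured TCP pose, the force and the opening at its end, in the units of the state.
- manip.state(): the state, without advancing time (a new reading comes with each control period).
- manip.get_image(name): name is "scene" or "top" or "wrist"; returns a dict with "pixels" (400x640x3 uint8, red, green, blue), "depth" (400x640 float32, m along the optical axis (not along the pixel's ray), 0 where there is no reading), "intrinsics" (3x3 intrinsics, pixels), "extrinsics" (4x4, takes a point from camera to world coordinates); the wrist camera has in their place "hand_eye" (4x4, takes a point from camera to tool coordinates, whose origin is the TCP and whose axes are the flange's). Camera axes: x right, y down, z forward; pixel columns grow to the right and rows downward; lengths in m; the calibration is good to about 2 mm. The wrist camera is an equidistant fisheye: a pixel r from the principal point sees the ray r / f radians off the axis. A picture is of the moment at which its call begins: read the wrist's pose just before it.
- manip.close_job(): hands the job in, once; it reports no verdict.
The state is a dict: "clock": time; "joints": joint angles; "dq": joint speeds; "effort": joint torques, N m; "eef_pos": TCP position; "tool_rot": TCP orientation; "force": force on the tool from outside, world axes, zero at the start; "torque": the same for the moment, N m; "opening": opening from 0.0 (shut) to 1.0 (fully open).
Only numpy, scipy, OpenCV 4.12 (cv2) and the standard library are available. Lean on these libraries where they do the work, as an engineer would, in place of code of your own. Each camera call takes 0.05 s, during which the arm holds its last target.

## Working session

There is one attempt and no reset: what is moved stays moved. The work goes in short steps, Python scripts to look and compute and a tool call to move; the robot and the scene stay as the last step left them, time stands still between calls to the robot, and variables do not carry over. Pictures are saved under pics/ and viewed, and the job is handed in when it is done.

Besides the shell and the picture viewer there is one more tool, called after "Request:" by a JSON object that holds its "op" and its "data", one argument or row to a line. drive_tool: Moves the arm, as the interface text tells. Its arguments: {"type":"object","properties":{"moves":{"type":"array"},"grip_force":{"type":"number"}},"required":["moves"]}

```bash
mkdir -p pics; ls; python3 - <<'E'
from station import manip
import cv2, numpy as np
print(manip.state(), manip.tip_reach)
for n in ["scene","top"]:
    d=manip.get_image(n); cv2.imwrite(f"pics/{n}0.png",d["pixels"][:,:,::-1]); np.savez(f"{n}0.npz",**d)
    print(n,d["intrinsics"],d["extrinsics"])
E
```

```text
pics
{'clock': 0.0, 'joints': array([ 1.06622411e+00,  2.59347201e-01,  1.53609217e+00,  1.45648276e-05,
        1.34799472e+00, -2.02790542e-01]), 'dq': array([ 0.00083358, -0.00192355, -0.0014534 ,  0.00128196, -0.0009897 ,
        0.00020303]), 'effort': array([ 3.14419294e-04, -4.37292659e+01, -2.84003574e+01,  7.18689943e-02,
        4.14387498e-02, -1.16767005e-04]), 'eef_pos': array([0.16318003, 0.52468442, 0.23181178]), 'tool_rot': array([-4.72147744e-01, -3.10525087e+00,  2.70519305e-03]), 'force': array([ 0.23949335,  0.47872382, -0.08871732]), 'torque': array([-0.01985908, -0.00571009,  0.00385511]), 'opening': 0.99946971290894} 0.014
scene [[491.51288045   0.         320.53099866]
 [  0.         491.51288045 205.77117324]
 [  0.           0.           1.        ]] [[-0.55301376  0.65225679 -0.51839835  0.99948925]
 [ 0.83316837  0.43479535 -0.34173595  0.33275411]
 [ 0.00249759 -0.6208978  -0.78388755  0.81522961]
 [ 0.          0.          0.          1.        ]]
top [[481.46863455   0.         315.7402749 ]
 [  0.         481.46863455 197.46732929]
 [  0.           0.           1.        ]] [[-0.00930573 -0.98002799  0.19864176  0.33709544]
 [-0.99984033  0.01214976  0.01310326  0.00421313]
 [-0.01525501 -0.19848811 -0.97998457  1.01338166]
 [ 0.          0.          0.          1.        ]]
```

View pics/scene0.png

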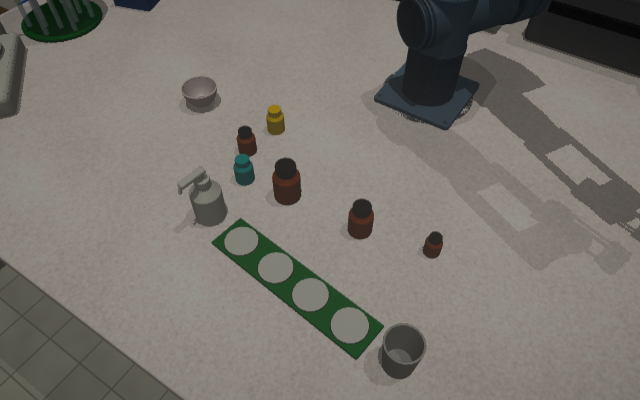

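View pics/top0.png

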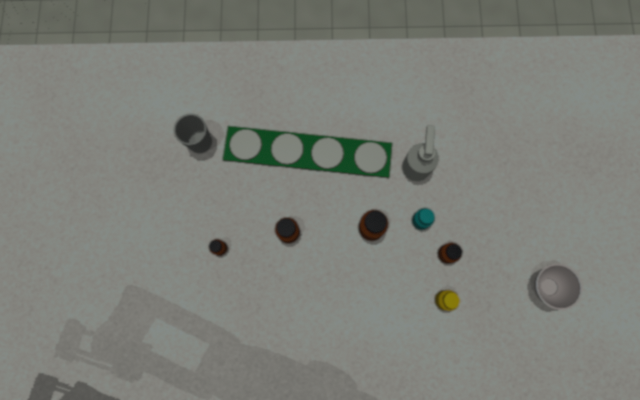

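Amber bottles, in top-view pixels: XL (374,224), L (288,230), M (450,252), S (218,247). The turquoise bottle (424,218) and the yellow one (448,300) are decoys. The dispenser is at (422,160) by the right end of the strip, and the beaker at (190,130) by the left end.

```bash
cat > h.py <<'E'
import numpy as np, cv2
def cloud(d):
    K=d["intrinsics"];D=d["depth"];v,u=np.mgrid[0:400,0:640]
    P=np.stack([(u-K[0,2])/K[0,0]*D,(v-K[1,2])/K[1,1]*D,D],-1)
    W=P@d["extrinsics"][:3,:3].T+d["extrinsics"][:3,3]; W[D<=0]=np.nan
    return W
def ray(d,u,v,z):
    K=d["intrinsics"];r=d["extrinsics"][:3,:3]@np.array([(u-K[0,2])/K[0,0],(v-K[1,2])/K[1,1],1]);o=d["extrinsics"][:3,3]
    return (o+r*(z-o[2])/r[2])[:2]
E
python3 - <<'E'
from h import *
C={n:dict(np.load(f"{n}0.npz")) for n in("top","scene")}
px={"top":dict(xl=(374,224),l=(288,230),m=(450,252),s=(218,247),turq=(424,218),yel=(448,300)),
"scene":dict(xl=(286,168),l=(361,208),m=(246,133),s=(434,239),turq=(242,162),yel=(275,112))}
H=dict(xl=.094,l=.078,m=.064,s=.052,turq=.064,yel=.064)
for n,d in C.items():
    W=cloud(d); bench=np.nanmedian(W[...,2]); print(n,"bench z",bench)
    for k,(u,v) in px[n].items():
        reg=W[v-30:v+30,u-30:u+30].reshape(-1,3); c0=W[v,u]
        q=reg[(np.linalg.norm(reg[:,:2]-c0[:2],axis=1)<.035)]
        zt=np.nanpercentile(q[q[:,2]>.03][:,2],97); t=q[q[:,2]>zt-.006]
        (x,y),r=cv2.minEnclosingCircle(t[:,:2].astype(np.float32)*1000)
        print(k,"top z",zt.round(4),"c",round(x,1),round(y,1),"r",round(r,1),"mean",t[:,:2].mean(0).round(4)*1000,len(t))
    # seats
    im=d["pixels"].astype(int); 
    hsv=cv2.cvtColor(d["pixels"],cv2.COLOR_RGB2HSV)
    g=((im[...,1]>im[...,0]*1.35)&(im[...,1]>im[...,2]*1.35)&(W[...,2]<.03)).astype(np.uint8)
    cn,_=cv2.findContours(g,cv2.RETR_CCOMP,cv2.CHAIN_APPROX_NONE),0
    cs,hi=cn
    for c,h in zip(cs,hi[0]):
        if h[3]>=0 and cv2.contourArea(c)>150:
            (u,v),ax,_=cv2.fitEllipse(c); print("seat px",round(u,1),round(v,1),np.round(ax,1),(ray(d,u,v,.011)*1000).round(1))
E
```

```text
top bench z -0.0006004969809623173
xl top z 0.0961 c 476.4 -97.7 r 21.3 mean [476.  -97.6] 370
l top z 0.0801 c 468.4 77.6 r 18.4 mean [468.5  77.4] 266
m top z 0.0661 c 418.7 -253.0 r 15.4 mean [ 419. -253.] 192
s top z 0.0545 c 435.9 221.4 r 12.3 mean [436.1 221.4] 115
turq top z 0.0661 c 490.1 -203.4 r 15.5 mean [ 489.9 -203. ] 183
yel top z 0.066 c 324.9 -241.5 r 15.7 mean [ 325.3 -241.6] 207
scene bench z 0.0015883411595664088
xl top z 0.0969 c 476.8 -97.0 r 21.9 mean [477.3 -97. ] 282
l top z 0.0811 c 467.6 77.4 r 19.0 mean [469.6  77.9] 242
m top z 0.0669 c 419.0 -253.4 r 16.8 mean [ 419.7 -252.2] 118
s top z 0.0549 c 435.9 221.0 r 13.3 mean [437.1 221.8] 129
turq top z 0.0669 c 490.5 -203.5 r 16.0 mean [ 490.8 -202.2] 134
yel top z 0.0672 c 322.9 -240.5 r 18.5 mean [ 326. -241.] 108
seat px 349.2 325.1 [38.  40.5] [661.9 171.3]
seat px 309.9 294.6 [35.2 38.7] [650.8  80.5]
seat px 275.3 267.6 [32.6 37.5] [640.1  -6.5]
seat px 241.0 241.0 [29.9 36.5] [628.6 -99.5]
```

```bash
python3 - <<'E'
import cv2
a=cv2.imread("pics/scene0.png")[80:270,170:460]; cv2.imwrite("pics/crop0.png",cv2.resize(a,None,fx=2.7,fy=2.7,interpolation=cv2.INTER_CUBIC))
E
```

```text
(no output)
```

View pics/crop0.png

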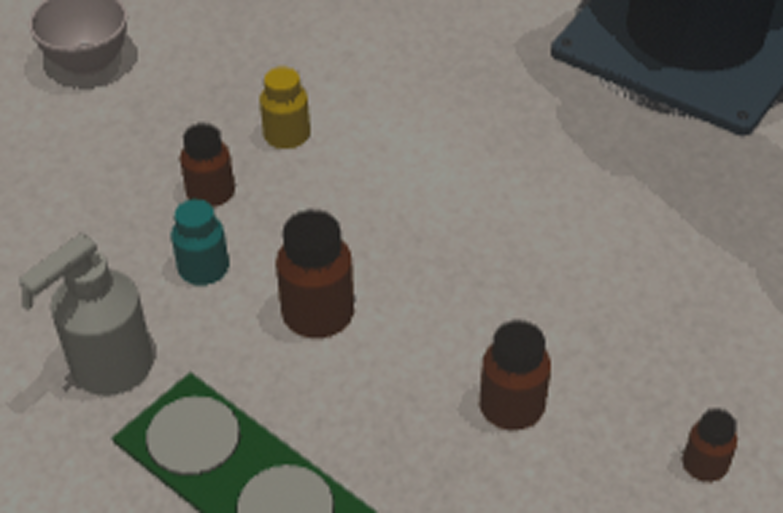

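The crop confirms it. The four amber bottles are XL, L, M (behind the turquoise one) and S, and the measured heights of 96/80/66/54 mm fit. Next I measure the seats from the top camera, plus the dispenser and beaker.

```bash
python3 - <<'E'
from h import *
from scipy.spatial.transform import Rotation as R
d=dict(np.load("top0.npz")); W=cloud(d); im=d["pixels"].astype(int)
g=((im[...,1]>im[...,0]*1.25)&(im[...,1]>im[...,2]*1.25)).astype(np.uint8)
g[:110]=0;g[190:]=0;
hull=np.zeros_like(g);p=cv2.convexHull(cv2.findNonZero(g));cv2.fillConvexPoly(hull,p,1)
w=((hull==1)&(im.min(-1)>90)).astype(np.uint8); print(cv2.minAreaRect(p))
cs,_=cv2.findContours(w,cv2.RETR_EXTERNAL,cv2.CHAIN_APPROX_NONE)
for c in cs:
    if cv2.contourArea(c)>150:
        (u,v),ax,_=cv2.fitEllipse(c); print("seat",round(u,1),round(v,1),np.round(ax,1),(ray(d,u,v,.011)*1000).round(1))
for k,(u,v) in dict(disp=(422,160),beak=(190,130)).items():
    reg=W[v-40:v+30,u-35:u+35].reshape(-1,3)
    for lo,hi in((.03,.08),(.08,.2)):
        t=reg[(reg[:,2]>lo)&(reg[:,2]<hi)]
        print(k,lo,t.min(0).round(3),t.max(0).round(3))
rv=[-4.72147744e-01, -3.10525087e+00,  2.70519305e-03];print(R.from_rotvec(rv).as_matrix().round(3))
E
```

```text
((307.25787353515625, 151.17636108398438), (166.76113891601562, 34.95170974731445), 6.072456359863281)
seat 370.1 157.0 [28.7 30.3] [ 628.  -100.4]
seat 327.0 152.5 [28.9 29.9] [639.3  -7.6]
seat 286.7 148.3 [28.6 29.7] [649.9  79.7]
seat 245.0 144.0 [28.1 30. ] [661.1 170.6]
disp 0.03 [ 0.575 -0.23   0.03 ] [ 0.638 -0.167  0.08 ]
disp 0.08 [ 0.579 -0.225  0.08 ] [ 0.655 -0.173  0.141]
beak 0.03 [0.638 0.24  0.03 ] [0.703 0.303 0.08 ]
beak 0.08 [0.638 0.24  0.08 ] [0.703 0.306 0.088]
[[-0.955  0.297 -0.001]
 [ 0.297  0.955 -0.002]
 [ 0.    -0.002 -1.   ]]
```

Request:
{"op": "drive_tool", "data": {
  "moves": [0,0,10.4,0,0,0,-1,0,0,10.4,0,0,0,-1,0,0,10.4,0,0,0,-1,0,0,10.4,0,0,0,-1,0,0,10.4,0,0,0,-1,0,0,10.4,0,0,0,-1,0,0,10.4,0,0,0,-1,0,0,0,0,0,0,-1,0,0,0,0,0,0,-1,0,0,0,0,0,0,-1],
  "grip_force": 20
}}

```text
clock: 1.35
eef_pos: [0.1634, 0.5251, 0.2326]
tool_rot: [2.221, 2.222, -0.0]
force: [-0.3, 1.1, -0.2]
opening: 1.003
```

```bash
cat > st.py <<'E'
from station import manip
from scipy.spatial.transform import Rotation as R
import numpy as np
s=manip.state();print(s["clock"],(s["eef_pos"]*1000).round(1),s["joints"].round(2),s["force"].round(1),round(s["opening"],3));print(R.from_rotvec(s["tool_rot"]).as_matrix().round(4))
E
python3 st.py
```

```text
1.35 [163.4 525.1 232.6] [ 1.07  0.26  1.54 -0.    1.35  1.07] [-0.3  1.1 -0.2] 1.003
[[-4.e-04  1.e+00 -1.e-04]
 [ 1.e+00  4.e-04 -2.e-04]
 [-2.e-04 -1.e-04 -1.e+00]]
```

Request:
{"op": "drive_tool", "data": {
  "moves": [0,0,0,-50,25,0,-1,0,0,0,-50,25,0,-1,0,0,0,-50,25,0,-1,0,0,0,-50,25,0,-1,0,0,0,-50,25,0,-1,0,0,0,-50,25,0,-1,0,0,0,-50,25,0,-1,0,0,0,-50,25,0,-1,0,0,0,-50,25,0,-1,0,0,0,-50,25,0,-1]
}}

```text
clock: 2.6
eef_pos: [0.4133, 0.0229, 0.233]
tool_rot: [2.221, 2.22, 0.001]
force: [0.8, 0.0, 0.2]
opening: 0.998
```

Request:
{"op": "drive_tool", "data": {
  "moves": [0,0,0,-40,21,0,-1,0,0,0,-40,21,0,-1,0,0,0,-42.5,21,0,-1,0,0,0,0,0,30,-1,0,0,0,0,0,30,-1,0,0,0,0,0,0,-1,0,0,0,0,0,0,-1,0,0,0,0,0,0,-1,0,0,0,0,0,0,-1,0,0,0,0,0,0,-1]
}}

```text
clock: 3.85
eef_pos: [0.4757, -0.0979, 0.1732]
tool_rot: [2.222, 2.219, 0.001]
force: [0.8, 0.0, 0.1]
opening: 0.999
```

```bash
python3 st.py; python3 - <<'E'
from station import manip
import cv2
d=manip.get_image("wrist");cv2.imwrite("pics/w1.png",d["pixels"][:,:,::-1]);print(d["intrinsics"],d["hand_eye"])
E
```

```text
3.85 [475.7 -97.9 173.2] [-0.43  0.19  1.77  0.    1.17 -0.43] [0.8 0.  0.1] 0.999
[[ 1.3e-03  1.0e+00  1.0e-03]
 [ 1.0e+00 -1.3e-03 -4.0e-04]
 [-4.0e-04  1.0e-03 -1.0e+00]]
[[309.70691629   0.         317.43229982]
 [  0.         309.70691629 199.97321253]
 [  0.           0.           1.        ]] [[-1.16780928e-05 -9.57400250e-01 -2.88764195e-01  8.02116552e-02]
 [ 9.99999542e-01 -2.87622903e-04  9.13174681e-04  8.36079456e-04]
 [-9.57328864e-04 -2.88764052e-01  9.57399815e-01 -1.50679592e-01]
 [ 0.00000000e+00  0.00000000e+00  0.00000000e+00  1.00000000e+00]]
```

View pics/w1.png

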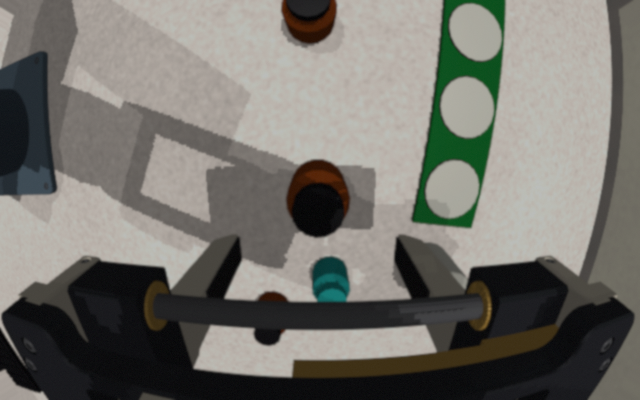

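The bottle at (318,210) lies midway between the fingers, so I descend and grip.

Request:
{"op": "drive_tool", "data": {
  "moves": [0,0,0,0.5,0.8,25,-1,0,0,0,0,0,30,-1,0,0,0,0,0,30,-1,0,0,0,0,0,28,-1,0,0,0,0,0,20,-1,0,0,0,0,0,0,-1,0,0,0,0,0,0,0.4,0,0,0,0,0,0,0.5,0,0,0,0,0,0,0.6,0,0,0,0,0,0,0.6],
  "grip_force": 20
}}

```text
clock: 5.15
eef_pos: [0.4764, -0.0974, 0.0401]
tool_rot: [2.223, 2.219, 0.0]
force: [0.0, 0.5, 5.6]
opening: 0.621
```

Request:
{"op": "drive_tool", "data": {
  "moves": [0,0,0,0,0,0,1,0,0,0,0,0,0,1,0,0,0,0,0,0,1,0,0,0,0,0,-5,1,0,0,0,0,0,-15,1,0,0,0,0,0,-20,1,0,0,0,0,0,-20,1,0,0,0,0,0,0,1,0,0,0,0,0,0,1,0,0,0,0,0,0,1]
}}

```text
clock: 6.4
eef_pos: [0.4756, -0.0971, 0.0989]
tool_rot: [-2.222, -2.218, 0.001]
force: [-0.7, -0.1, -2.5]
opening: 0.619
```

```bash
python3 st.py; python3 - <<'E'
from station import manip
import cv2
d=manip.get_image("wrist");cv2.imwrite("pics/w2.png",d["pixels"][:,:,::-1])
E
```

```text
6.4 [475.6 -97.1  98.9] [-0.43  0.28  1.87 -0.    0.99 -0.43] [-0.7 -0.1 -2.5] 0.619
[[ 1.6e-03  1.0e+00 -1.6e-03]
 [ 1.0e+00 -1.6e-03  7.0e-04]
 [ 7.0e-04 -1.6e-03 -1.0e+00]]
```

View pics/w2.png

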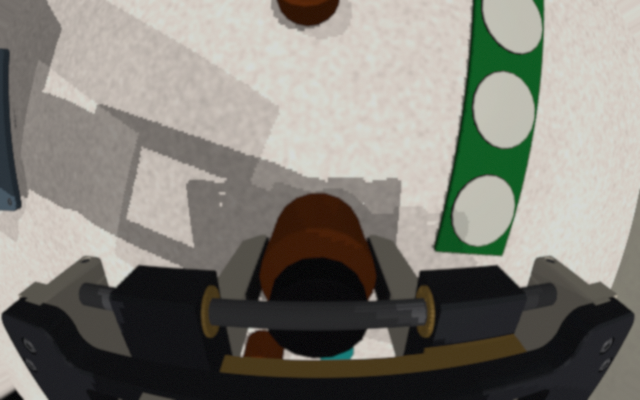

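XL is held (opening 58 mm, 2.5 N). I carry it to the dispenser-end seat.

Request:
{"op": "drive_tool", "data": {
  "moves": [0,0,0,-0.5,10,0,1,0,0,0,-0.5,25,0,1,0,0,0,-0.5,35,0,1,0,0,0,-0.5,35,0,1,0,0,0,-0.5,30,0,1,0,0,0,-0.4,17.5,0,1,0,0,0,0,0,10,1,0,0,0,0,0,15,1,0,0,0,0,0,10,1,0,0,0,0,0,0,1]
}}

```text
clock: 7.7
eef_pos: [0.6273, -0.1001, 0.0631]
tool_rot: [-2.221, -2.217, 0.002]
force: [0.0, 0.3, -2.1]
opening: 0.619
```

```bash
python3 st.py
```

```text
7.7 [ 627.3 -100.1   63.1] [-0.33  0.56  1.52 -0.    1.07 -0.33] [ 0.   0.3 -2.1] 0.619
[[ 0.0018  1.     -0.0031]
 [ 1.     -0.0018  0.001 ]
 [ 0.001  -0.0031 -1.    ]]
```

Request:
{"op": "drive_tool", "data": {
  "moves": [0,0,0,0,0.8,6,1,0,0,0,0,0,4,1,0,0,0,0,0,2,1,0,0,0,0,0,0,1,0,0,0,0,0,0,1,0,0,0,0,0,0,-0.3,0,0,0,0,0,0,-0.5,0,0,0,0,0,0,-0.8,0,0,0,0,0,0,-0.8,0,0,0,0,0,0,-0.8]
}}

```text
clock: 8.95
eef_pos: [0.6296, -0.1005, 0.0527]
tool_rot: [2.223, 2.22, 0.0]
force: [-0.3, -0.0, -0.6]
opening: 0.898
```

Request:
{"op": "drive_tool", "data": {
  "moves": [0,0,0,0,0,-10,-0.8,0,0,0,0,0,-30,-0.8,0,0,0,0,0,-40,-0.8,0,0,0,0,0,-40,-0.8,0,0,0,0,0,-20,-0.8,0,0,0,58,0,0,-0.8,0,0,0,58,-57,0,-0.8,0,0,0,58,-57,0,-0.8,0,0,0,0,-50,0,-0.8,0,0,0,0,0,0,-0.8]
}}

```text
clock: 10.2
eef_pos: [0.4885, 0.0481, 0.1931]
tool_rot: [-2.22, -2.221, 0.002]
force: [0.4, 0.6, 0.9]
opening: 0.902
```

```bash
python3 st.py; cat > look.py <<'E'
import sys
from station import manip
from h import *
H=dict(xl=.105,l=.089,m=.075,s=.063); T=dict(xl=(628.3,-100),l=(639.6,-7.1),m=(650.3,80),s=(661.5,171))
for n in("top","scene"):
    d=manip.get_image(n); cv2.imwrite(f"pics/{n}_{sys.argv[1]}.png",d["pixels"][:,:,::-1]); W=cloud(d).reshape(-1,3)
    for k in sys.argv[2:]:
        c=np.array(T[k])/1000; q=W[np.linalg.norm(W[:,:2]-c,axis=1)<.045]; t=q[(q[:,2]>H[k]-.007)&(q[:,2]<H[k]+.015)]
        if len(t): print(n,k,len(t),"ztop",np.percentile(t[:,2],90).round(4),"off",(np.array(cv2.minEnclosingCircle(t[:,:2].astype(np.float32)*1000)[0])-T[k]).round(1))
E
python3 look.py a xl
```

```text
10.2 [488.5  48.1 193.1] [-0.13  0.19  1.73 -0.    1.23 -0.13] [0.4 0.6 0.9] 0.902
[[-2.0e-04  1.0e+00 -1.8e-03]
 [ 1.0e+00  2.0e-04  1.0e-04]
 [ 1.0e-04 -1.8e-03 -1.0e+00]]
top xl 364 ztop 0.1067 off [ 1.1 -0.8]
scene xl 393 ztop 0.1077 off [ 1.6 -1.7]
```

```bash
python3 - <<'E'
import cv2,numpy as np
cv2.imwrite("pics/a2.png",cv2.imread("pics/scene_a.png"))
E
```

```text
(no output)
```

View pics/scene_a.png

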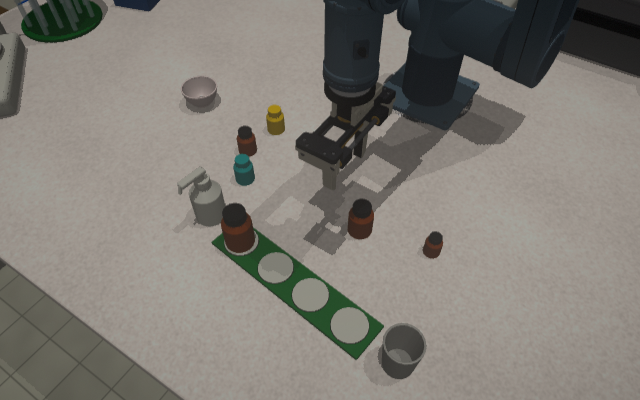

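XL stands upright on its seat at (238,228), within 2 mm of centre. Next is L.

Request:
{"op": "drive_tool", "data": {
  "moves": [0,0,0,15,-10,0,-0.8,0,0,0,14.4,-10.3,0,-0.8,0,0,0,0,0,30,-0.8,0,0,0,0,0,30,-0.8,0,0,0,0,0,30,-0.8,0,0,0,0,0,20,-0.8,0,0,0,0,0,0,-0.8,0,0,0,0,0,0,-0.8,0,0,0,0,0,0,-0.8,0,0,0,0,0,0,-0.8]
}}

```text
clock: 11.55
eef_pos: [0.4724, 0.0764, 0.0834]
tool_rot: [2.222, 2.219, 0.002]
force: [-0.6, 0.0, -0.8]
opening: 0.899
```

Request:
{"op": "drive_tool", "data": {
  "moves": [0,0,0,1.1,-4,0,-0.8,0,0,0,0,0,20,-0.8,0,0,0,0,0,20,-0.8,0,0,0,0,0,10,-0.8,0,0,0,0,0,0,-0.8,0,0,0,0,0,0,-0.4,0,0,0,0,0,0,0,0,0,0,0,0,0,1,0,0,0,0,0,0,1,0,0,0,0,0,0,1]
}}

```text
clock: 12.8
eef_pos: [0.4682, 0.0774, 0.0329]
tool_rot: [2.223, 2.219, 0.001]
force: [-0.1, -0.2, 3.2]
opening: 0.535
```

Request:
{"op": "drive_tool", "data": {
  "moves": [0,0,0,0,0,0,1,0,0,0,0,0,-5,1,0,0,0,0,0,-15,1,0,0,0,0,0,-20,1,0,0,0,0,0,-20,1,0,0,0,0,0,0,1,0,0,0,-20,15,0,1,0,0,0,-30,30,0,1,0,0,0,-20,30,0,1,0,0,0,0,0,0,1]
}}

```text
clock: 14.05
eef_pos: [0.5443, 0.0057, 0.0915]
tool_rot: [2.225, 2.217, -0.0]
force: [-0.6, 0.6, -1.6]
opening: 0.533
```

Request:
{"op": "drive_tool", "data": {
  "moves": [0,0,0,0,0,0,1,0,0,0,-5,25,0,1,0,0,0,-5,30,0,1,0,0,0,-3,25,0,1,0,0,0,0,14,0,1,0,0,0,0,0,0,1,0,0,0,0,0,0,1,0,0,0,0,0,0,1,0,0,0,0,0,0,1,0,0,0,0,0,0,1]
}}

```text
clock: 15.3
eef_pos: [0.6366, -0.0059, 0.0928]
tool_rot: [2.223, 2.219, 0.0]
force: [-0.1, 0.3, -2.6]
opening: 0.538
```

```bash
python3 st.py
```

```text
15.3 [636.6  -5.9  92.8] [-0.18  0.53  1.49  0.    1.12 -0.18] [-0.1  0.3 -2.6] 0.538
[[ 1.7e-03  1.0e+00  1.0e-04]
 [ 1.0e+00 -1.7e-03 -0.0e+00]
 [-0.0e+00  1.0e-04 -1.0e+00]]
```

Request:
{"op": "drive_tool", "data": {
  "moves": [0,0,0,-1,2.5,0,1,0,0,0,0,0,15,1,0,0,0,0,0,15,1,0,0,0,0,0,8,1,0,0,0,0,0,6,1,0,0,0,0,0,4,1,0,0,0,0,0,0,1,0,0,0,0,0,0,1,0,0,0,0,0,0,-0.1,0,0,0,0,0,0,-0.3]
}}

```text
clock: 16.55
eef_pos: [0.6397, -0.0069, 0.0453]
tool_rot: [2.223, 2.219, 0.001]
force: [0.4, 0.6, -0.4]
opening: 0.611
```

Request:
{"op": "drive_tool", "data": {
  "moves": [0,0,0,0,0,0,-0.5,0,0,0,0,0,0,-0.7,0,0,0,0,0,0,-0.7,0,0,0,0,0,-10,-0.7,0,0,0,0,0,-40,-0.7,0,0,0,0,0,-50,-0.7,0,0,0,0,0,-50,-0.7,0,0,0,0,-30,0,-0.7,0,0,0,0,-60,0,-0.7,0,0,0,0,-60,0,-0.7]
}}

```text
clock: 17.8
eef_pos: [0.4879, -0.0066, 0.1953]
tool_rot: [2.222, 2.219, 0.001]
force: [0.4, -1.0, 0.5]
opening: 0.851
```

Request:
{"op": "drive_tool", "data": {
  "moves": [0,0,0,-50,-15,0,-0.6,0,0,0,-50,-15,0,-0.6,0,0,0,-50,-15,0,-0.6,0,0,0,-50,-12,0,-0.6,0,0,0,-40,-12,0,-0.6,0,0,0,-5,0,0,-0.6,0,0,0,0,0,0,-0.6,0,0,0,0,0,0,-0.6,0,0,0,0,0,0,-0.6,0,0,0,0,0,0,-0.6]
}}

```text
clock: 19.05
eef_pos: [0.4202, -0.2507, 0.1947]
tool_rot: [-2.222, -2.221, -0.0]
force: [-0.5, 1.0, -0.2]
opening: 0.801
```

```bash
python3 st.py;python3 look.py b xl l; python3 - <<'E'
from station import manip
import cv2
d=manip.get_image("wrist");cv2.imwrite("pics/w3.png",d["pixels"][:,:,::-1])
E
```

```text
19.05 [ 420.2 -250.7  194.7] [-0.77  0.18  1.73  0.    1.23 -0.77] [-0.5  1.  -0.2] 0.801
[[ 3.e-04  1.e+00  0.e+00]
 [ 1.e+00 -3.e-04  0.e+00]
 [ 0.e+00  0.e+00 -1.e+00]]
top xl 365 ztop 0.1067 off [ 1.5 -1.4]
top l 264 ztop 0.0907 off [-0.1 -0.4]
scene xl 399 ztop 0.1078 off [ 1.5 -1.1]
scene l 322 ztop 0.0917 off [0.3 0.4]
```

View pics/w3.png

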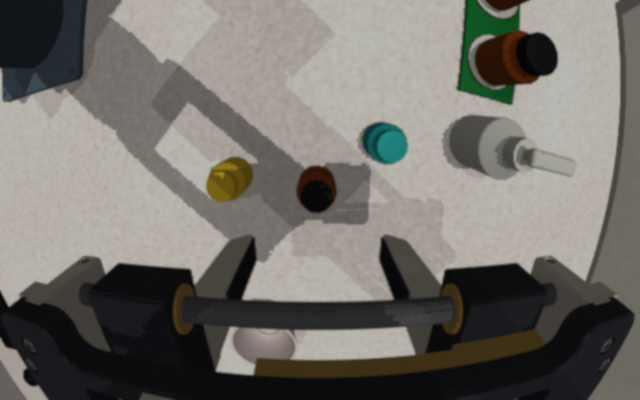

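View pics/scene_b.png

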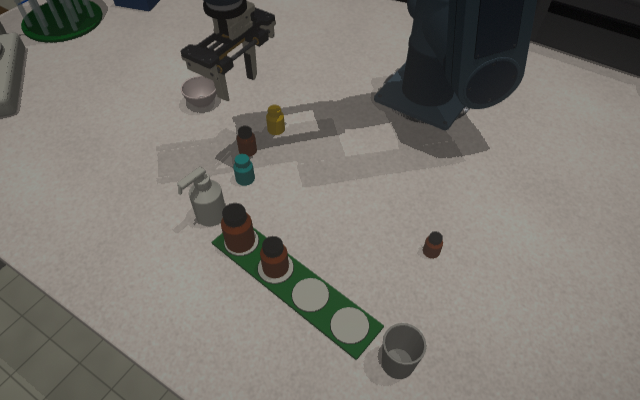

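L is centred within 1 mm, at (274,258). The amber bottle M, at (316,190) in the wrist view, is between the fingers, with yellow at (228,180) and turquoise at (386,143) clear of them. I grip it with a narrowed opening.

Request:
{"op": "drive_tool", "data": {
  "moves": [0,0,0,-2.4,-1.3,0,-0.5,0,0,0,0,0,30,-0.5,0,0,0,0,0,35,-0.5,0,0,0,0,0,30,-0.5,0,0,0,0,0,15,-0.5,0,0,0,0,0,0,-0.5,0,0,0,0,0,0,-0.5,0,0,0,0,0,0,-0.5,0,0,0,0,0,0,-0.5,0,0,0,0,0,0,-0.5]
}}

```text
clock: 20.45
eef_pos: [0.4188, -0.254, 0.085]
tool_rot: [2.223, 2.219, -0.0]
force: [0.4, 0.6, 0.1]
opening: 0.748
```

```bash
python3 st.py
```

```text
20.45 [ 418.8 -254.    85. ] [-0.77  0.31  1.87 -0.    0.96 -0.77] [0.4 0.6 0.1] 0.748
[[ 1.5e-03  1.0e+00  5.0e-04]
 [ 1.0e+00 -1.5e-03 -6.0e-04]
 [-6.0e-04  5.0e-04 -1.0e+00]]
```

Request:
{"op": "drive_tool", "data": {
  "moves": [0,0,0,1,0,15,-0.5,0,0,0,0,0,20,-0.5,0,0,0,0,0,15,-0.5,0,0,0,0,0,8.5,-0.5,0,0,0,0,0,0,-0.5,0,0,0,0,0,0,-0.2,0,0,0,0,0,0,0.1,0,0,0,0,0,0,1,0,0,0,0,0,0,1,0,0,0,0,0,0,1]
}}

```text
clock: 21.7
eef_pos: [0.4188, -0.2531, 0.0265]
tool_rot: [2.223, 2.219, 0.0]
force: [-1.5, 1.2, 3.8]
opening: 0.448
```

Request:
{"op": "drive_tool", "data": {
  "moves": [0,0,0,0,0,0,1,0,0,0,0,0,-5,1,0,0,0,0,0,-20,1,0,0,0,0,0,-40,1,0,0,0,0,0,-50,1,0,0,0,0,0,-50,1,0,0,0,0,0,-15,1,0,0,0,20,0,0,1,0,0,0,40,0,0,1,0,0,0,50,0,0,1]
}}

```text
clock: 22.95
eef_pos: [0.4171, -0.1403, 0.2033]
tool_rot: [-2.221, -2.214, 0.001]
force: [0.9, 0.8, -0.6]
opening: 0.442
```

Request:
{"op": "drive_tool", "data": {
  "moves": [0,0,0,50,0,0,1,0,0,0,50,20,0,1,0,0,0,50,30,0,1,0,0,0,40,40,0,1,0,0,0,30,40,0,1,0,0,0,3,40,0,1,0,0,0,0,35,0,1,0,0,0,0,26,0,1,0,0,0,0,0,0,1,0,0,0,0,0,0,1]
}}

```text
clock: 24.2
eef_pos: [0.648, 0.0806, 0.2039]
tool_rot: [-2.22, -2.218, 0.005]
force: [-0.4, -0.4, -1.6]
opening: 0.446
```

```bash
python3 st.py
```

```text
24.2 [648.   80.6 203.9] [-0.05  0.46  1.3   0.    1.38 -0.05] [-0.4 -0.4 -1.6] 0.446
[[ 1.1e-03  1.0e+00 -4.8e-03]
 [ 1.0e+00 -1.1e-03  4.0e-04]
 [ 4.0e-04 -4.8e-03 -1.0e+00]]
```

Request:
{"op": "drive_tool", "data": {
  "moves": [0,0,0,-0.5,1.8,10,1,0,0,0,0,0,30,1,0,0,0,0,0,40,1,0,0,0,0,0,40,1,0,0,0,0,0,20,1,0,0,0,0,0,10,1,0,0,0,0,0,0,1,0,0,0,0,0,0,1,0,0,0,0,0,0,1,0,0,0,0,0,0,1]
}}

```text
clock: 25.45
eef_pos: [0.6524, 0.0792, 0.057]
tool_rot: [2.222, 2.219, 0.001]
force: [0.5, -0.4, -2.1]
opening: 0.451
```

```bash
python3 st.py
```

```text
25.45 [652.4  79.2  57. ] [-0.05  0.6   1.47 -0.    1.08 -0.05] [ 0.5 -0.4 -2.1] 0.451
[[ 1.5e-03  1.0e+00  1.3e-03]
 [ 1.0e+00 -1.5e-03 -1.0e-04]
 [-1.0e-04  1.3e-03 -1.0e+00]]
```

Request:
{"op": "drive_tool", "data": {
  "moves": [0,0,0,0.8,-2,0,1,0,0,0,0,0,8,1,0,0,0,0,0,6,1,0,0,0,0,0,4,1,0,0,0,0,0,0.5,1,0,0,0,0,0,0,1,0,0,0,0,0,0,1,0,0,0,0,0,0,0.1,0,0,0,0,0,0,-0.1,0,0,0,0,0,0,-0.3]
}}

```text
clock: 26.7
eef_pos: [0.6502, 0.08, 0.0378]
tool_rot: [2.223, 2.219, 0.001]
force: [0.0, -0.4, 0.3]
opening: 0.606
```

Request:
{"op": "drive_tool", "data": {
  "moves": [0,0,0,0,0,0,-0.5,0,0,0,0,0,0,-0.5,0,0,0,0,0,-10,-0.5,0,0,0,0,0,-40,-0.5,0,0,0,0,0,-50,-0.5,0,0,0,0,0,-50,-0.5,0,0,0,20,-40,0,-0.5,0,0,0,40,-45,0,-0.5,0,0,0,40,-45,0,-0.5,0,0,0,20,-40,0,-0.5]
}}

```text
clock: 27.95
eef_pos: [0.4784, 0.2019, 0.1885]
tool_rot: [2.222, 2.221, 0.002]
force: [1.0, 0.3, 0.4]
opening: 0.752
```

Request:
{"op": "drive_tool", "data": {
  "moves": [0,0,0,10,-20,0,-0.5,0,0,0,10,-20,0,-0.5,0,0,0,0,0,0,-0.5,0,0,0,0,0,0,-0.5,0,0,0,0,0,0,-0.5,0,0,0,0,0,0,-0.5,0,0,0,0,0,0,-0.5,0,0,0,0,0,0,-0.5,0,0,0,0,0,0,-0.5,0,0,0,0,0,0,-0.5]
}}

```text
clock: 29.2
eef_pos: [0.4401, 0.2204, 0.1877]
tool_rot: [2.223, 2.22, 0.0]
force: [0.3, 1.3, -1.1]
opening: 0.753
```

```bash
python3 st.py;python3 look.py c xl l m; python3 - <<'E'
from station import manip
import cv2
d=manip.get_image("wrist");cv2.imwrite("pics/w4.png",d["pixels"][:,:,::-1])
E
```

```text
29.2 [440.1 220.4 187.7] [0.24 0.19 1.74 0.   1.21 0.24] [ 0.3  1.3 -1.1] 0.753
[[ 1.6e-03  1.0e+00  1.0e-04]
 [ 1.0e+00 -1.6e-03  0.0e+00]
 [ 0.0e+00  1.0e-04 -1.0e+00]]
top xl 364 ztop 0.1067 off [ 1.  -1.3]
top l 262 ztop 0.0905 off [ 0.3 -0.5]
top m 178 ztop 0.0767 off [ 0.1 -1.1]
scene xl 393 ztop 0.1077 off [ 1.7 -1.6]
scene l 321 ztop 0.0917 off [-0.2  0.2]
scene m 243 ztop 0.0776 off [-0.3 -1.2]
```

View pics/w4.png

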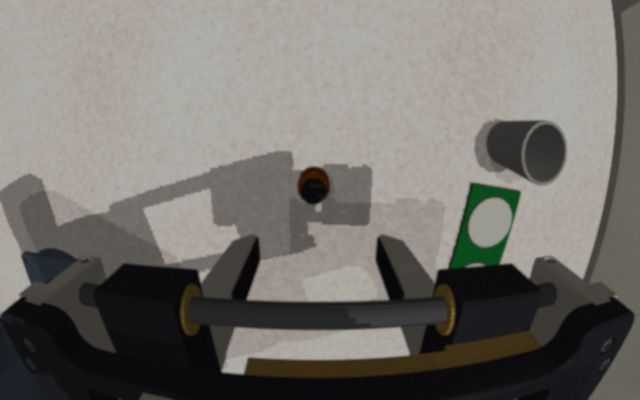

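View pics/scene_c.png

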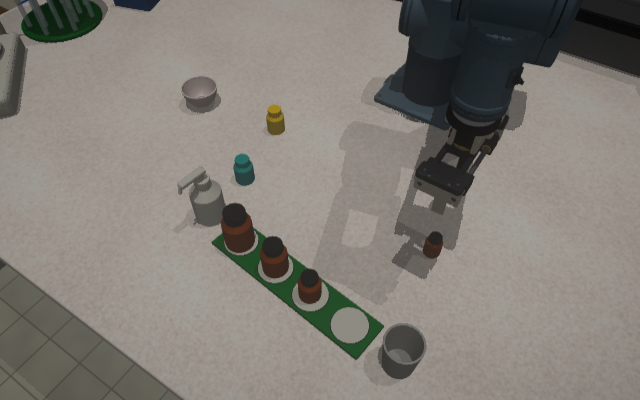

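M is centred within 1.2 mm, at (310,287). Next is S, at (314,185) in the wrist view.

Request:
{"op": "drive_tool", "data": {
  "moves": [0,0,0,0.9,-4.2,0,-0.5,0,0,0,0,0,30,-0.5,0,0,0,0,0,35,-0.5,0,0,0,0,0,30,-0.5,0,0,0,0,0,20,-0.5,0,0,0,0,0,0,-0.5,0,0,0,0,0,0,-0.5,0,0,0,0,0,0,-0.5,0,0,0,0,0,0,-0.5,0,0,0,0,0,0,-0.5]
}}

```text
clock: 30.6
eef_pos: [0.4362, 0.2213, 0.0731]
tool_rot: [2.223, 2.219, 0.001]
force: [0.1, -0.8, 0.0]
opening: 0.755
```

```bash
python3 st.py
```

```text
30.6 [436.2 221.3  73.1] [0.24 0.32 1.89 0.   0.93 0.24] [ 0.1 -0.8  0. ] 0.755
[[ 1.6e-03  1.0e+00  9.0e-04]
 [ 1.0e+00 -1.6e-03  2.0e-04]
 [ 2.0e-04  9.0e-04 -1.0e+00]]
```

Request:
{"op": "drive_tool", "data": {
  "moves": [0,0,0,0,0,20,-0.5,0,0,0,0,0,20,-0.5,0,0,0,0,0,12,-0.5,0,0,0,0,0,0,-0.3,0,0,0,0,0,0,-0.1,0,0,0,0,0,0,0.1,0,0,0,0,0,0,0.25,0,0,0,0,0,0,1,0,0,0,0,0,0,1,0,0,0,0,0,0,1],
  "grip_force": 15
}}

```text
clock: 31.85
eef_pos: [0.4362, 0.2213, 0.021]
tool_rot: [2.223, 2.219, 0.001]
force: [-1.8, -0.2, 6.1]
opening: 0.362
```

Request:
{"op": "drive_tool", "data": {
  "moves": [0,0,0,0,0,0,1,0,0,0,0,0,-5,1,0,0,0,0,0,-20,1,0,0,0,0,0,-30,1,0,0,0,0,0,-30,1,0,0,0,0,0,-25,1,0,0,0,-5,20,0,1,0,0,0,-10,35,0,1,0,0,0,-10,40,0,1,0,0,0,-10,40,0,1]
}}

```text
clock: 33.1
eef_pos: [0.5725, 0.1851, 0.129]
tool_rot: [-2.223, -2.219, 0.002]
force: [0.1, -0.3, -0.6]
opening: 0.359
```

Request:
{"op": "drive_tool", "data": {
  "moves": [0,0,0,-10,40,0,1,0,0,0,-5,30,0,1,0,0,0,0,20,0,1,0,0,0,0,0,0,1,0,0,0,0,0,0,1,0,0,0,0,0,20,1,0,0,0,0,0,20,1,0,0,0,0,0,20,1,0,0,0,0,0,0,1,0,0,0,0,0,0,1]
}}

```text
clock: 34.35
eef_pos: [0.6609, 0.1711, 0.0715]
tool_rot: [2.223, 2.22, 0.001]
force: [-0.6, 0.1, 0.2]
opening: 0.359
```

```bash
python3 st.py
```

```text
34.35 [660.9 171.1  71.5] [ 0.09  0.62  1.38 -0.    1.14  0.09] [-0.6  0.1  0.2] 0.359
[[ 1.3e-03  1.0e+00  8.0e-04]
 [ 1.0e+00 -1.3e-03  0.0e+00]
 [ 0.0e+00  8.0e-04 -1.0e+00]]
```

Request:
{"op": "drive_tool", "data": {
  "moves": [0,0,0,0,0.5,10,1,0,0,0,0,0,15,1,0,0,0,0,0,8,1,0,0,0,0,0,5,1,0,0,0,0,0,1,1,0,0,0,0,0,0,1,0,0,0,0,0,0,1,0,0,0,0,0,0,1,0,0,0,0,0,0,0.25,0,0,0,0,0,0,0.1]
}}

```text
clock: 35.6
eef_pos: [0.6617, 0.1709, 0.0315]
tool_rot: [2.223, 2.219, 0.001]
force: [0.2, -0.6, 0.8]
opening: 0.429
```

Request:
{"op": "drive_tool", "data": {
  "moves": [0,0,0,0,0,0,-0.2,0,0,0,0,0,0,-0.5,0,0,0,0,0,0,-0.5,0,0,0,0,0,-10,-0.5,0,0,0,0,0,-40,-0.5,0,0,0,0,0,-50,-0.5,0,0,0,0,0,-50,-0.5,0,0,0,0,-50,0,-0.5,0,0,0,0,-60,0,-0.5,0,0,0,0,-60,0,-0.5]
}}

```text
clock: 36.85
eef_pos: [0.4898, 0.1711, 0.1825]
tool_rot: [2.223, 2.219, 0.002]
force: [0.7, 0.1, -0.1]
opening: 0.745
```

Request:
{"op": "drive_tool", "data": {
  "moves": [0,0,0,0,-40,0,-0.5,0,0,0,0,0,0,-0.5,0,0,0,0,0,0,-0.5,0,0,0,0,0,0,-0.5,0,0,0,0,0,0,-0.5,0,0,0,0,0,0,-0.5,0,0,0,0,0,0,-0.5,0,0,0,0,0,0,-0.5,0,0,0,0,0,0,-0.5,0,0,0,0,0,0,-0.5]
}}

```text
clock: 38.1
eef_pos: [0.4514, 0.1713, 0.1817]
tool_rot: [2.223, 2.22, 0.0]
force: [0.4, 0.3, 0.4]
opening: 0.751
```

```bash
python3 st.py;python3 look.py d xl l m s
```

```text
38.1 [451.4 171.3 181.7] [0.13 0.18 1.77 0.   1.19 0.13] [0.4 0.3 0.4] 0.751
[[ 1.6e-03  1.0e+00  1.0e-04]
 [ 1.0e+00 -1.6e-03  0.0e+00]
 [ 0.0e+00  1.0e-04 -1.0e+00]]
top xl 364 ztop 0.1066 off [ 1.6 -1. ]
top l 265 ztop 0.0907 off [-0.   0.4]
top m 182 ztop 0.0769 off [-0. -1.]
top s 116 ztop 0.0648 off [-0.1  0.1]
scene xl 395 ztop 0.1078 off [ 1.2 -0.6]
scene l 327 ztop 0.0917 off [0.  0.2]
scene m 248 ztop 0.0779 off [-0.2 -1.4]
scene s 184 ztop 0.0656 off [-0.3  0.1]
```

View pics/scene_d.png

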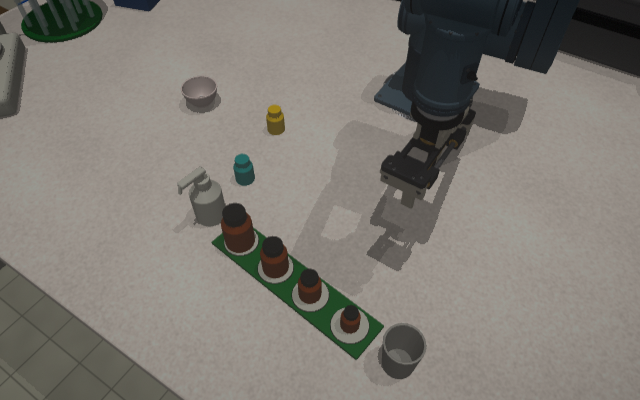

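View pics/top_d.png

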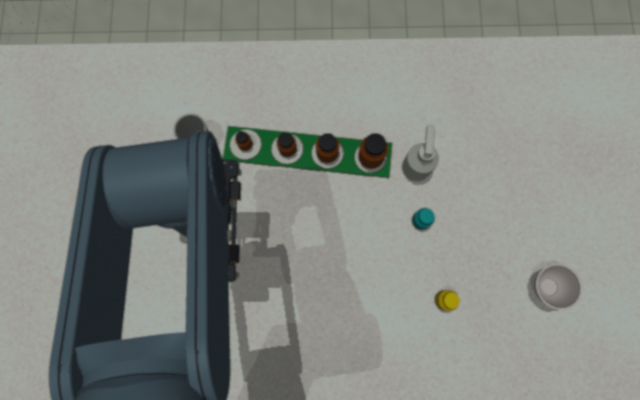

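All four stand upright in order from the dispenser to the beaker, within 2 mm of their seat centres. The dispenser and beaker sit at the same pixels as at the start, and the arm is clear.

```bash
python3 -c "
from station import manip
print(manip.close_job())"
```

```text
the job is handed in; nothing more can be done
None
```

All four amber bottles now stand on the seats in order of size: XL next to the dispenser, then L, M, and S at the end by the beaker. I handed the job in at about 38 s of the 120 s allowed.

The last check used both fixed cameras. The XL bottle is about 1.5–2 mm from its seat's centre, L within 0.5 mm, M about 1–1.4 mm, and S within 0.5 mm, against the 13 mm limit. Cap-top heights read 2–3 mm above nominal for every bottle, as they did on the bench, so all feet are on their seats.

In the pictures the bottles look upright, the dispenser and beaker are where they started, and the gripper is clear of everything. I judged those points by eye, without measuring them, and no check failed or disagreed.

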